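Check a cast stand foot in the toggle-clamp nest

TASK

Check the cast stand foot that lies loose on the bench: lay it flat in the jig's nest between the dowels, lug towards the sliding pin, throw the toggle clamp over so that it locks down on the foot by itself, then push the pin's knob all the way in through the lug and let it spring back. Swing the clamp right back open, lift the foot out and set it flat in the empty half of the tray. The resin is brittle, so never squeeze it with more than about 20 N, set it down rather than drop it, and leave everything else where it lies.

Things in the scene. Friction and masses are not known exactly. Their poses are not given: they have to be found in the camera images.
- foot: Loose cast resin foot (beige-grey, 60 g): plate 86 x 44 x 10 mm with an upright lug centred 27 mm towards +x; lug 20 (x) x 24 (y) mm, top 40 mm above the underside, with a 10 mm hole through it along x, 25 mm above the underside. Origin: centre of the underside, z up. Grasp the lug across its 24 mm (y) from above, fingertips ending above the plate.
- foot_lug (a point): Centre of the top of the foot's lug: (27, 0, 40) mm in the foot's frame.
- jig: Fixed check jig: aluminium plate 242 x 76 x 10 mm carrying, from -x to +x, a toggle clamp, a nest of dowels and the go-pin's block. Origin: on the table under the nest's centre; x runs from the clamp to the go-pin, z up. Block: x 59 to 83, 34 wide, 54 high. Clamp bracket: x -131 to -61, 57 wide at its foot, 50 high (mm).
- nest (a point): Centre of the nest's floor (two steel pads), 14 mm above the table, axes as the jig's. The foot's origin goes here, its +x (lug end) along the jig's +x. Round-nosed 8 mm dowels, tops 26 mm above the table, leave 2 mm of play all round: at (+-29, +-28), (-49, +-11), (49, +-15) mm.
- clamp_handle (a joint): Angle of the clamp's handle (rad): 0 fully open (handle nearly upright, arm swung up and back 105 degrees); 1.30 thrown over and locked at its stop (handle lying back towards the jig's -x, 8 degrees above level). Stiffest at the dead centre, about 0.08 before the stop; past it the clamp stays locked by itself. Open, it stays where it is left.
- clamp_hinge (a point): The handle's pivot, at (-119, 0, 44) mm of the jig's frame; the handle swings about the jig's y axis.
- clamp_grip (a point): Where to take the handle: on the axis of its round black rubber grip (14 mm thick), 85 mm from the pivot and 18 mm short of the end. In the jig's frame it lies at pivot + (85 cos a, 0, 85 sin a) mm, a = 1.702 + joint value. Pinch it from above across the jig's y axis; it turns between the fingers. Throwing it over takes about 5 N, with a firm last push.
- clamp_pad (a point): Centre of the underside of the rubber pad (15 mm wide) on the sprung spindle of the clamp's arm. Arm raised: at about (-65, 0, 104) mm of the jig's frame, the arm standing to 112 mm, the handle to 146 mm. Locked: it presses the foot's plate at (-13, 0, 24) mm with about 14 N.
- go_pin (a joint): Travel of the go-pin (m): 0 sprung back out, 0.026 fully in. It slides along the jig's -x, 39 mm above the table, against a spring of 2 to 5 N. With a foot seated the right way round the 5 mm pin enters the lug's hole.
- go_knob (a point): Centre of the outer (+x) face of the go-pin's round black knob (24 mm wide, 12 mm thick), at (122 mm - travel, 0, 39 mm) of the jig's frame; push it towards the jig's -x.
- tray: Fixed shallow grey tray, 112 (x) x 184 (y) x 24 mm, walls 4 mm, split by a wall at y = 0 into two halves of about 104 x 86 mm. Origin: centre of the underside. Its -y half already holds a checked foot.
- tray_bay (a point): Centre of the inner floor of the empty (+y) half of the tray, 4 mm above the table.
- checked_foot: The foot checked before, just like the loose one, lying in the tray's -y half. Leave it.
- masking_tape: Bystander: roll of masking tape, 58 mm across, 19 mm high. Origin at its underside.
- putty_tin: Bystander: putty tin, 54 mm across, 26 mm high.
- sanding_stick: Bystander: dark flat sanding stick, 150 x 20 x 5 mm.
- mini_a: Bystander: half-painted resin miniature lying down, 112 x 48 x 35 mm.
- glue_tube: Bystander: small white glue tube lying down, 79 x 21 x 14 mm.
- pin_vice: Bystander: black pin vice, 126 x 14 x 14 mm.
- lid_palette: Bystander: pot lid used as a paint dish, 57 mm across, 12 mm high.
There are look-alikes about, which are no part of the job. What is shaped like the foot but yellow is not meant.

How it is judged:
By the outcome, as a careful person would: the job done as asked, in the order asked, and still so for the second after the job is handed in, with the robot touching nothing.
It also fails if it takes over 72 s, if anything falls off the work surface, if the arm or the gripper's body presses on something with over 40 N, if the wrist force passes 120 N, or if a joint passes its speed limit or range.

ROBOT

A 6-joint arm with a two-finger parallel gripper is mounted at the origin on a cart in front of the work surface, level with it; the furniture and walls round the work are solid. World frame = base frame: x ahead of the robot, y to its left, z up, the work surface at z = 0. Lengths are in m, angles in degrees, forces in N, time in s.
With the tool pointing down it reaches from about 0.4 to 0.825 m from the base axis. Payload 7 kg.
Tool frame: the origin (TCP) lies on the centre line of the jaws, within the pads' length; the fingertips stand 19 mm ahead of it and the grasp point (between the pads) is the TCP (r.tips_ahead is the distance from the TCP to the fingertips, in m); z points along the fingers, y is the line along which they close (so a half turn about z gives the same grasp; the last joint's range is limited). The gripper opens to 88 mm and grips with 3 to 60 N. Pads are 19 mm wide; open, the fingers measure 130 mm over their backs; the gripper's body (78 mm by 193 mm) begins 47 mm behind the grasp point.
Start: joints at [-58.78, 20.546, 0.682, 0, -70.136, -16.507], TCP at [0.171, -0.653, 0.246] pointing down, gripper open.
Joint ranges: [-176.03, 176.03], [-82.01, 121.73], [-58.28, 71.71], [-173.87, 95.51], [-174.79, -0.11], [-173.66, 173.66]. Speed limits (degrees/s): [136.94, 136.94, 172.46, 180, 180, 180].

INTERFACE

Orientations are given as [roll, pitch, yaw] about the fixed x, y, z axes, in that order (R = Rz(yaw) Ry(pitch) Rx(roll)).
In Python, from plant import r, viewer, close_job gives the robot as it stands. The module is installed in compiled form; this text tells all that it offers.
- The arm moves only by the tool arm_command, never from a script. Its arguments are lists of equal length, an entry for each row: "travel": the shift along the world's x, y, z scaled (see below), a list of three; "delta_rot": the turn, a rotation vector about the world's x, y, z scaled (see below), a list of three. In form: {"travel": [[dx, dy, dz], ...], "delta_rot": [[rx, ry, rz], ...]}. A call has 1 to 20 rows; each row is the pose to reach, as a shift and turn from the pose commanded when the call began; what a row does not reach only later rows make up. The controller multiplies each number of a shift by 0.5 m and each number of a turn by 90 degrees. A row lasts 1/8 s, in which the tool goes at most 62.5 mm and 10.7 degrees, less where a joint would pass 70% of its speed; a pose out of reach is approached as far as the arm can. A call with a number of a shift or a turn outside -1 to 1 is refused whole. A call with a gripper value outside its range is refused whole. "grip" is the opening, from 0 (shut) to 1 (fully open), set as the call begins (left out, the last holds). The fingers move at their own pace and stop on an object; "newtons" is the grip in N (left out, the last holds). Time passes only in rows, so rows that repeat a pose let the fingers close. It gives the time, the measured TCP pose, the force, the opening and the grip force at its end, in the units of the state.
- r.get_state(): the state, without advancing time (a new reading comes with each control period).
- viewer.capture(name): name is "side" or "top" or "wrist"; returns a dict with "img" (420x560x3 uint8, red, green, blue), "camera_matrix" (3x3 intrinsics, pixels), "R" (3x3) and "t" (3): a world point X has camera coordinates R X + t; the wrist camera has in their place "mount" (4x4, takes a point from camera to tool coordinates, whose origin is the TCP and whose axes are the flange's). Camera axes: x right, y down, z forward; pixel columns grow to the right and rows downward; lengths in m; the calibration is good to about 2 mm. A picture is of the moment at which its call begins: read the wrist's pose just before it. There is no depth.
- close_job(): hands the job in; it is judged then, once.
The state is a dict: "time_s": time; "joints": joint angles; "qd": joint speeds; "joint_torque": joint torques, N m; "tcp_pos": TCP position; "eef_rot": TCP orientation; "contact_force": force on the tool from outside, world axes, zero at the start; "moment": the same for the moment, N m; "gripper_width": finger opening in m; "gripper_force": force on a finger pad.
Only numpy, scipy, OpenCV 4.12 (cv2) and the standard library are available. Lean on these libraries where they do the work, as an engineer would, in place of code of your own. Each camera call takes 0.05 s, during which the arm holds its last target. There are 200 camera calls.

## Working session

There is one attempt and no reset: what is moved stays moved. The work goes in short steps, Python scripts to look and compute and a tool call to move; the robot and the scene stay as the last step left them, time stands still between calls to the robot, and variables do not carry over. Pictures are saved under pics/ and viewed, at most 10 in all, crops included, and the job is handed in when it is done.

Besides the shell and the picture viewer there is one more tool, called as a command line: name --argument value ..., lists and objects as JSON in quotes. arm_command: Moves the arm, as the interface text tells. Shifts and turns lie within -1 to 1; 1 stands for 0.5 m of shift or 90 degrees of turn. Its arguments: {"type":"object","properties":{"travel":{"type":"array"},"delta_rot":{"type":"array"},"grip":{"type":"number"},"newtons":{"type":"number"}},"required":["travel","delta_rot"]}

```bash
mkdir -p pics; python3 - <<'E'
from plant import r,viewer
import cv2,numpy as np,pickle
s=r.get_state();print({k:np.round(v,3) for k,v in s.items()})
d={}
for n in("top","side","wrist"):
    d[n]=c=viewer.capture(n);cv2.imwrite(f"pics/{n}0.png",c["img"][:,:,::-1])
    print(n,{k:np.round(v,3).tolist() for k,v in c.items() if k!="img"})
pickle.dump(d,open("d0.pkl","wb"))
E
```

```text
{'time_s': np.float64(0.0), 'joints': array([-5.8780e+01,  2.0590e+01,  6.3400e-01, -1.8000e-02, -7.0136e+01,
       -1.6506e+01]), 'qd': array([-0.002, -0.011,  0.046, -0.027, -0.055,  0.071]), 'joint_torque': array([ 0.0000e+00, -5.8272e+01,  2.9307e+01,  6.9980e+00,  7.0000e-03,
       -0.0000e+00]), 'tcp_pos': array([ 0.171, -0.652,  0.245]), 'eef_rot': array([ 1.79907e+02, -1.00000e-02, -1.65292e+02]), 'contact_force': array([-0.76 ,  0.698,  0.326]), 'moment': array([ 0.026, -0.001,  0.015]), 'gripper_force': np.float64(0.0), 'gripper_width': np.float64(0.087)}
top {'camera_matrix': [[450.82, 0.0, 278.101], [0.0, 450.82, 210.165], [0.0, 0.0, 1.0]], 'R': [[-0.016, -1.0, -0.011], [-0.994, 0.018, -0.108], [0.109, 0.01, -0.994]], 't': [0.118, 0.555, 1.461]}
side {'camera_matrix': [[417.458, 0.0, 285.707], [0.0, 417.458, 210.409], [0.0, 0.0, 1.0]], 'R': [[-1.0, -0.007, -0.009], [0.004, 0.567, -0.824], [0.011, -0.824, -0.567]], 't': [0.542, 0.031, 1.626]}
wrist {'camera_matrix': [[369.588, 0.0, 275.191], [0.0, 369.588, 212.626], [0.0, 0.0, 1.0]], 'mount': [[-0.0, -0.955, -0.296, 0.08], [1.0, -0.0, -0.0, 0.0], [0.0, -0.296, 0.955, -0.141], [0.0, 0.0, 0.0, 1.0]]}
```

View pics/top0.png

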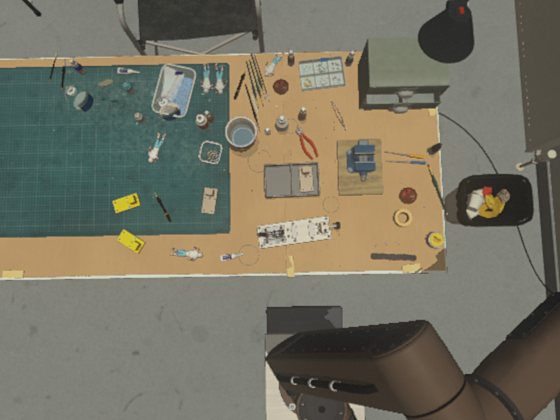

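View pics/side0.png

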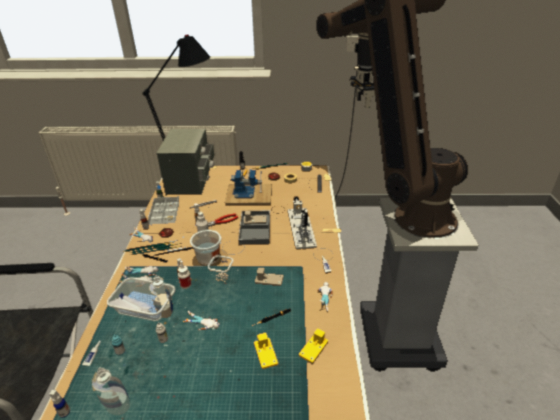

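The top view shows the loose beige foot near (208,200), the tray near (292,180) with its checked foot on the right, and the jig near (293,232). I'll enlarge this area.

```bash
cat > h.py <<'E'
import numpy as np,cv2,pickle
from scipy.spatial.transform import Rotation as Ro
def ray(c,uv,pose=None):
    K=c["camera_matrix"];p=np.linalg.solve(K,np.array([uv[0],uv[1],1.]))
    if "R" in c: R=np.array(c["R"]);return -R.T@c["t"],R.T@p
    T=np.eye(4);T[:3,:3]=Ro.from_euler("xyz",pose[1],degrees=True).as_matrix();T[:3,3]=pose[0]
    M=T@np.array(c["mount"]);return M[:3,3],M[:3,:3]@p
def plane(c,uv,z,pose=None):
    o,d=ray(c,uv,pose);return o+d*(z-o[2])/d[2]
def tri(rays):
    A=np.zeros((3,3));b=np.zeros(3);Ps=[]
    for o,d in rays:
        d=d/np.linalg.norm(d);P=np.eye(3)-np.outer(d,d);A+=P;b+=P@o;Ps.append(P)
    X=np.linalg.solve(A,b);return X,[np.linalg.norm(P@(X-o)) for P,(o,d) in zip(Ps,rays)]
E
python3 - <<'E'
from h import *
d=pickle.load(open("d0.pkl","rb"))
im=d["top"]["img"][150:275,190:350,::-1];cv2.imwrite("pics/top0z.png",cv2.resize(im,None,fx=4.8,fy=4.8,interpolation=cv2.INTER_CUBIC))
c=d["top"]
for uv in [(208,200),(292,180),(257,235),(335,228),(293,232)]:print(uv,plane(c,uv,0.02).round(3))
E
```

```text
(208, 200) [0.596 0.343 0.02 ]
(292, 180) [0.659 0.061 0.02 ]
(257, 235) [0.476 0.18  0.02 ]
(335, 228) [ 0.495 -0.078  0.02 ]
(293, 232) [0.484 0.061 0.02 ]
```

View pics/top0z.png

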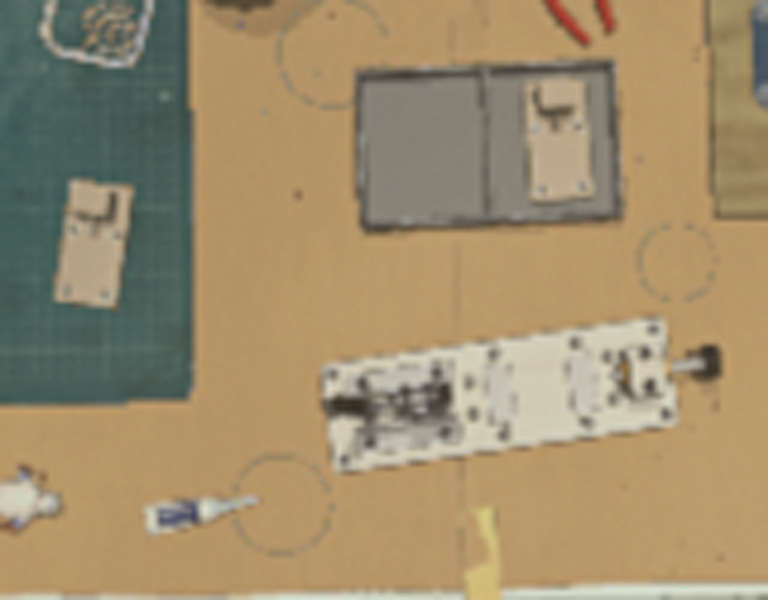

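The crop shows three things:
- **Jig:** clamp on the left (+y), go-pin knob on the right at crop (708,362), so jig +x is about world -y.
- **Loose foot:** at crop (93,245), lug up, towards world +x.
- **Tray:** the empty half is the left one, at crop (425,148).

Next I'll bring the wrist camera over the area.

arm_command --travel '[[0.76, 0.9, 0.1], [0.76, 0.9, 0.1], [0.76, 0.9, 0.1], [0.76, 0.9, 0.1], [0.76, 0.9, 0.1], [0.76, 0.9, 0.1], [0.76, 0.9, 0.1], [0.76, 0.9, 0.1], [0.76, 0.9, 0.1], [0.76, 0.9, 0.1]]' --delta_rot '[[0, 0, 0.88], [0, 0, 0.88], [0, 0, 0.88], [0, 0, 0.88], [0, 0, 0.88], [0, 0, 0.88], [0, 0, 0.88], [0, 0, 0.88], [0, 0, 0.88], [0, 0, 0.88]]'

```text
time_s: 1.4
tcp_pos: [0.5531, -0.2002, 0.2955]
eef_rot: [180.0, 0.0, -85.9]
contact_force: [-0.1, 0.2, 0.0]
gripper_width: 0.0876
gripper_force: 0.0
```

arm_command --travel '[[0, 0.45, 0], [0, 0.45, 0], [0, 0.45, 0], [0, 0.45, 0], [0, 0.45, 0], [0, 0.45, 0], [0, 0.45, 0], [0, 0.45, 0], [0, 0.45, 0], [0, 0.45, 0]]' --delta_rot '[[0, 0, 0.88], [0, 0, 0.88], [0, 0, 0.88], [0, 0, 0.88], [0, 0, 0.88], [0, 0, 0.88], [0, 0, 0.88], [0, 0, 0.88], [0, 0, 0.88], [0, 0, 0.88]]'

```text
time_s: 2.65
tcp_pos: [0.5513, 0.0222, 0.2955]
eef_rot: [180.0, 0.0, -7.0]
contact_force: [0.5, -0.4, -0.8]
gripper_width: 0.0877
gripper_force: 0.0
```

```bash
cat > cap.py <<'E'
import sys
from plant import r,viewer
from h import *
def cap(tag):
    s=r.get_state();p=(s["tcp_pos"],s["eef_rot"]);c=viewer.capture("wrist")
    pickle.dump((c,p,s),open(f"w{tag}.pkl","wb"));cv2.imwrite(f"pics/w{tag}.png",c["img"][:,:,::-1])
    print(s["time_s"],np.round(p,4).tolist(),np.round(s["joints"],1));return c,p
if __name__=="__main__":cap(sys.argv[1])
E
python3 cap.py 1
```

```text
2.65 [[0.5513, 0.0222, 0.2955], [179.9982, 0.0127, -6.9828]] [ 22.6   7.2 -10.5  -0.  -72.3  60.4]
```

View pics/w1.png

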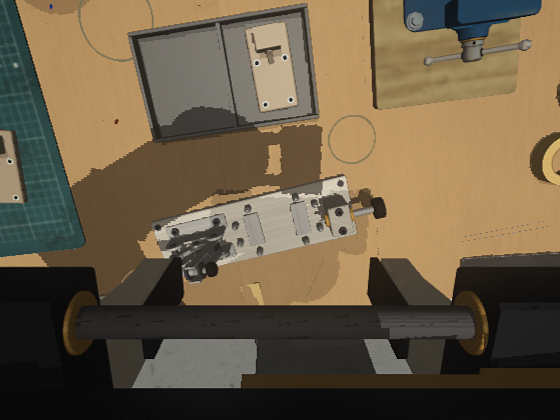

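The wrist view shows:
- **Tray:** top centre, with the empty bay centred near (185,80).
- **Jig:** plate corners near (153,222), (345,177), (190,280) and (357,233); knob at (379,208); nest pads at (254,230) and (300,219).
- **Clamp handle:** ball at (209,269).

I'll take a second viewpoint further left.

arm_command --travel '[[-0.1, 0.4, 0], [-0.1, 0.4, 0], [-0.1, 0.4, 0], [-0.1, 0.4, 0], [-0.1, 0.4, 0], [-0.1, 0.4, 0]]' --delta_rot '[[0, 0, 0], [0, 0, 0], [0, 0, 0], [0, 0, 0], [0, 0, 0], [0, 0, 0]]'

```text
time_s: 3.45
tcp_pos: [0.5015, 0.2214, 0.2955]
eef_rot: [180.0, 0.0, -6.9]
contact_force: [0.3, -0.1, 0.5]
gripper_width: 0.0875
gripper_force: 0.0
```

```bash
python3 cap.py 2
```

```text
3.45 [[0.5015, 0.2214, 0.2955], [179.9804, 0.0062, -6.9302]] [ 44.3   6.9 -10.9   0.  -72.2  38.8]
```

View pics/w2.png

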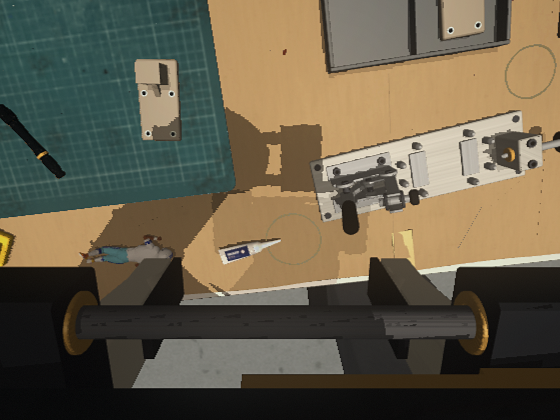

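The second wrist view shows the foot at about (158,100) with its lug near (150,72), the handle's grip end at (349,228), nest pads at (419,168) and (469,155), and jig corners near (312,161), (518,112) and (325,222). Now I'll make one enlarged mosaic for exact pixels.

```bash
python3 - <<'E'
from h import *
a=pickle.load(open("w1.pkl","rb"))[0]["img"];b=pickle.load(open("w2.pkl","rb"))[0]["img"]
f=lambda im,x,y,w,h,k:cv2.resize(im[y:y+h,x:x+w,::-1],None,fx=k,fy=k,interpolation=cv2.INTER_CUBIC)
M=np.zeros((600,800,3),np.uint8)
M[:300,:500]=f(a,145,165,250,150,2)[:300,:500]      # w1 jig 2x
M[300:600,:480]=f(b,305,100,240,150,2)                # w2 jig 2x
M[:360,500:800]=f(b,120,50,75,90,4)                   # foot 4x
M[360:600,500:800]=f(a,120,0,200,150,1.5)[:240,:300]
cv2.imwrite("pics/mos.png",M)
E
```

```text
Traceback (most recent call last):
ValueError: could not broadcast input array from shape (225,300,3) into shape (240,300,3)
```

```bash
python3 - <<'E'
from h import *
a=pickle.load(open("w1.pkl","rb"))[0]["img"];b=pickle.load(open("w2.pkl","rb"))[0]["img"]
f=lambda im,x,y,w,h,k:cv2.resize(im[y:y+h,x:x+w,::-1],None,fx=k,fy=k,interpolation=cv2.INTER_CUBIC)
M=np.zeros((600,800,3),np.uint8)
M[:300,:500]=f(a,145,165,250,150,2)
M[300:600,:500]=f(b,305,100,250,150,2)
M[:360,500:800]=f(b,120,50,75,90,4)
M[360:585,500:800]=f(a,120,0,200,150,1.5)
cv2.imwrite("pics/mos.png",M)
E
```

```text
(no output)
```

View pics/mos.png

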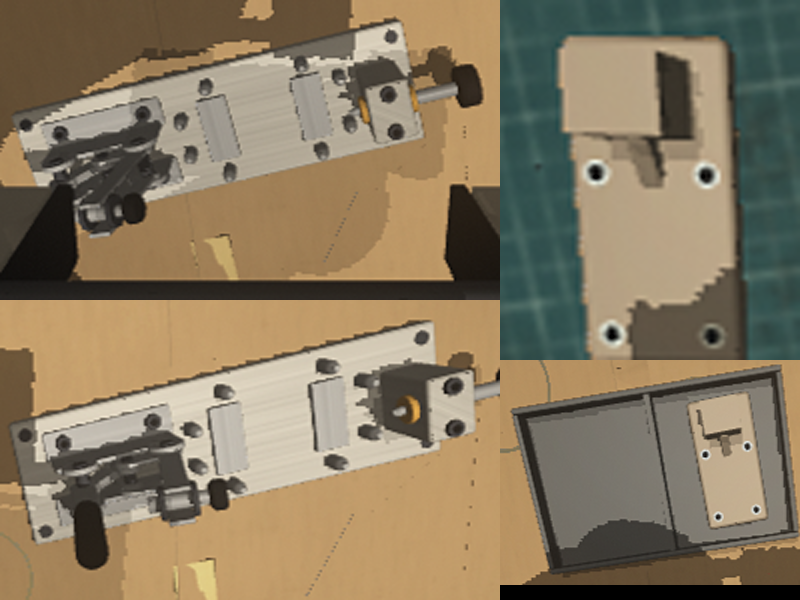

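The mosaic gives clear dowel tops in both views, and the foot's lug top and rivets. I'll fit the jig from triangulated dowel tops, triangulate the handle grip's end and the tray corners, and go for a second view of the foot.

arm_command --travel '[[0.08, 0.25, -0.1], [0.08, 0.25, -0.1], [0.08, 0.25, -0.1], [0.08, 0.25, -0.1], [0.08, 0.25, -0.1]]' --delta_rot '[[0, 0, 0], [0, 0, 0], [0, 0, 0], [0, 0, 0], [0, 0, 0]]'

```text
time_s: 4.12
tcp_pos: [0.5417, 0.3459, 0.2463]
eef_rot: [-180.0, -0.0, -7.0]
contact_force: [0.2, 0.9, -0.5]
gripper_width: 0.0873
gripper_force: 0.0
```

```bash
python3 cap.py 3; python3 - <<'E'
from h import *
a=pickle.load(open("w1.pkl","rb"));b=pickle.load(open("w2.pkl","rb"));d=pickle.load(open("d0.pkl","rb"))
J=np.array([(29,28),(-29,28),(-29,-28),(29,-28),(-49,11),(-49,-11),(49,15),(49,-15)])/1000
m1=[(303,63),(206,87),(230,172),(322,150),(181,121),(190,154),(338,75),(350,124)]
m2=[(327,366),(223,391),(237,485),(335,461),(191,429),(197,466),(363,380),(368,432)]
P=[]
for u,v in zip(m1,m2):
    X,e=tri([ray(a[0],(u[0]/2+145,u[1]/2+165),a[1]),ray(b[0],(v[0]/2+305,(v[1]-300)/2+100),b[1])]);P.append(X);print(X.round(4),np.round(e,4))
P=np.array(P)
def fit(P):
    A=J-J.mean(0);B=P[:,:2]-P[:,:2].mean(0)
    th=np.arctan2((A[:,0]*B[:,1]-A[:,1]*B[:,0]).sum(),(A*B).sum())
    R=np.array([[np.cos(th),-np.sin(th)],[np.sin(th),np.cos(th)]]);t=P[:,:2].mean(0)-R@J.mean(0)
    print("jig",t.round(4),np.degrees(th).round(2),"res",(1000*(P[:,:2]-J@R.T-t)).round(1).tolist());return t,th
fit(P)
for c,ms,ox,oy,my in((a,m1,145,165,0),(b,m2,305,100,300)):
    fit(np.array([plane(c[0],(u[0]/2+ox,(u[1]-my)/2+oy),.026,c[1]) for u in ms]))
# tray rim corners, w1 at z=.024 (mosaic 1.5x)
for u in [(515,410),(779,368),(552,571),(797,535)]:
    print("tray",plane(a[0],((u[0]-500)/1.5+120,(u[1]-360)/1.5),.024,a[1]).round(4))
E
```

```text
4.125 [[0.5417, 0.3459, 0.2463], [-179.9738, -0.0307, -6.9558]] [ 49.9  17.5  -3.7   0.  -68.8  33.1]
[0.518  0.0013 0.0139] [0. 0.]
[0.5112 0.06   0.016 ] [0.0002 0.0002]
[0.4559 0.053  0.0175] [0.0001 0.0001]
[ 0.4627 -0.0044  0.0155] [0.0002 0.0002]
[0.4916 0.0781 0.0151] [0.0002 0.0002]
[0.47   0.0756 0.0165] [0.0001 0.0001]
[ 0.5081 -0.0186  0.0147] [0.0003 0.0003]
[ 0.4774 -0.0227  0.0152] [0.0003 0.0003]
jig [0.4869 0.0278] -83.14 res [[-0.2, -1.1], [-0.0, 0.1], [0.3, -0.3], [0.2, -0.0], [-0.4, 0.3], [-0.1, 0.5], [0.5, 0.5], [-0.4, -0.1]]
jig [0.4903 0.0274] -82.92 res [[-0.5, -0.5], [-0.7, -0.9], [0.4, -0.6], [0.6, 0.8], [-0.2, -1.1], [0.4, -0.5], [0.4, 1.7], [-0.5, 1.1]]
jig [0.4893 0.0324] -82.82 res [[-0.9, 0.2], [-0.3, -1.0], [0.7, -1.5], [0.8, 1.0], [0.0, -0.8], [0.2, -1.0], [-0.5, 1.8], [-0.1, 1.4]]
tray [0.7113 0.1512 0.024 ]
tray [ 0.7148 -0.0284  0.024 ]
tray [0.6028 0.1498 0.024 ]
tray [ 0.6064 -0.0309  0.024 ]
```

Triangulated dowel tops come out near z = 0.0155 instead of 0.026, and lengths come out about 3% short. Before trusting heights, I'll check scale against the fixed cameras and the new foot view.

```bash
python3 - <<'E'
from h import *
d=pickle.load(open("d0.pkl","rb"));c=d["top"]
q=[(322,366),(662,319),(677,420),(338,470)]
X=np.array([plane(c,(u/4.8+190,v/4.8+150),.010) for u,v in q])
print("top jig",X.round(4).tolist(),np.linalg.norm(X-np.roll(X,-1,0),axis=1).round(4),X.mean(0).round(4))
q=[(357,70),(613,62),(621,217),(364,231)]
X=np.array([plane(c,(u/4.8+190,v/4.8+150),.024) for u,v in q])
print("top tray",X.round(4).tolist(),np.linalg.norm(X-np.roll(X,-1,0),axis=1).round(4),X.mean(0).round(4))
a=pickle.load(open("w1.pkl","rb"));b=pickle.load(open("w2.pkl","rb"));w=pickle.load(open("w3.pkl","rb"))
# w1,w2 jig plate corners
for c,q in ((a,[(15,115),(400,18),(424,135)]),(b,[(10,426),(432,322),(35,541)])):
    o=(145,165) if c is a else (305,-50)
    X=np.array([plane(c[0],(u/2+o[0],v/2+o[1]),.010,c[1]) for u,v in q]);print(X.round(4).tolist(),np.linalg.norm(np.diff(X,axis=0),axis=1),np.linalg.norm(X[0]-X[2]))
im=w[0]["img"]
M=np.zeros((600,800,3),np.uint8)
M[:,:560][:420]=im[:,:,::-1]
cv2.imwrite("pics/w3v.png",M[:420,:560])
# foot mask
hsv=cv2.cvtColor(im,cv2.COLOR_RGB2HSV)
m=((hsv[:,:,0]<25)&(hsv[:,:,2]>60)&(hsv[:,:,1]<140)).astype(np.uint8)
m[255:]=0
n,l,st,ce=cv2.connectedComponentsWithStats(m)
for i in range(1,n):
    if st[i,4]>500:print(st[i],ce[i].round(1))
z=cv2.resize(im[20:260,80:400,::-1],None,fx=2.5,fy=2.5,interpolation=cv2.INTER_CUBIC);cv2.imwrite("pics/w3z.png",z)
E
```

```text
top jig [[0.5062, 0.1804, 0.01], [0.5349, -0.0571, 0.01], [0.4644, -0.0655, 0.01], [0.4337, 0.1701, 0.01]] [0.2393 0.071  0.2377 0.0732] [0.4848 0.057  0.01  ]
top tray [[0.7125, 0.1527, 0.024], [0.7149, -0.0266, 0.024], [0.6053, -0.0293, 0.024], [0.5986, 0.1494, 0.024]] [0.1793 0.1096 0.1788 0.1139] [0.6578 0.0616 0.024 ]
[[0.5058, 0.1784, 0.01], [0.537, -0.0579, 0.01], [0.4625, -0.0677, 0.01]] [0.2384125  0.07514953] 0.249910357393722
[[0.5051, 0.1806, 0.01], [0.5346, -0.0579, 0.01], [0.4334, 0.172, 0.01]] [0.24025353 0.2512159 ] 0.07224669656829912
[   77     0   483   255 56933] [434.  135.1]
[ 254   81   46   90 3767] [275.5 124.6]
```

View pics/w3z.png

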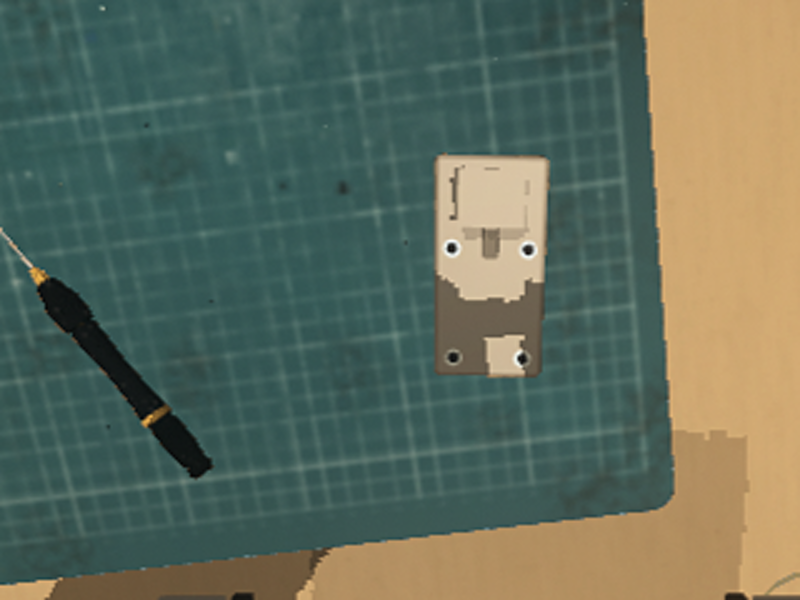

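The foot lies alone, with its plate at zoom corners (437,155), (549,157), (541,376), (435,375) and rivets at (452,247), (528,250), (453,357), (522,357). The jig plate lengths check within 1%, so I had marked mid-dowel rather than the tops. Next I'll triangulate the foot's rivets and the nest pads.

```bash
python3 - <<'E'
from h import *
a,b,w=[pickle.load(open(f"w{i}.pkl","rb")) for i in(1,2,3)]
z3=lambda u:((u[0])/2.5+80,u[1]/2.5+20)
z2=lambda u:((u[0]-500)/4+120,u[1]/4+50)
Q=[]
for u,v in zip([(452,247),(528,250),(453,357),(522,357)],[(596,173),(706,175),(612,334),(711,335)]):
    X,e=tri([ray(w[0],z3(u),w[1]),ray(b[0],z2(v),b[1])]);Q.append(X);print("rivet",X.round(4),np.round(e,4))
Q=np.array(Q);m=Q.mean(0)
def yaw(p,q):return np.degrees(np.arctan2(*(p-q)[[1,0]])).round(2)
print("yaw",yaw(Q[0]+Q[1],Q[2]+Q[3]),"mid",m.round(4))
X=np.array([plane(w[0],z3(u),.011,w[1]) for u in[(437,155),(549,157),(541,376),(435,375)]])
print("plate",X.round(4).tolist(),np.linalg.norm(X-np.roll(X,-1,0),axis=1).round(4),X.mean(0).round(4),yaw(X[0]+X[1],X[2]+X[3]))
for n,u,zz in(("lug3",[(458,166),(529,167),(529,228),(460,228)],.041),):
    L=np.array([plane(w[0],z3(x),zz,w[1]) for x in u]);print(n,L.mean(0).round(4))
L=np.array([plane(b[0],z2(x),.041,b[1]) for x in[(563,38),(657,38),(657,130),(563,132)]]);print("lug2",L.mean(0).round(4),L.round(4).tolist())
p1=[(197,100),(224,94),(241,155),(213,162),(291,79),(315,73),(332,132),(307,139)]
p2=[(207,407),(238,402),(248,470),(213,475),(309,383),(341,376),(348,447),(315,452)]
P=np.array([tri([ray(a[0],(u[0]/2+145,u[1]/2+165),a[1]),ray(b[0],(v[0]/2+305,(v[1]-300)/2+100),b[1])])[0] for u,v in zip(p1,p2)])
print("pads",P.mean(0).round(4),P[:4].mean(0).round(4),P[4:].mean(0).round(4),yaw(P[4:].mean(0),P[:4].mean(0)))
for c,p,o in((a,p1,(145,165)),(b,p2,(305,-50))):
    print(np.mean([plane(c[0],(u/2+o[0],v/2+o[1]),.014,c[1]) for u,v in p],0).round(4))
E
```

```text
rivet [0.6038 0.353  0.0129] [0.0002 0.0002]
rivet [0.5994 0.3235 0.0133] [0.0001 0.0001]
rivet [0.5609 0.3584 0.0129] [0.0001 0.0001]
rivet [0.5575 0.3306 0.0135] [0.0002 0.0002]
yaw -8.33 mid [0.5804 0.3414 0.0131]
plate [[0.6387, 0.3542, 0.011], [0.6327, 0.3116, 0.011], [0.5485, 0.3236, 0.011], [0.5542, 0.3668, 0.011]] [0.043  0.085  0.0436 0.0854] [0.5935 0.339  0.011 ] -8.27
lug3 [0.6206 0.3345 0.041 ]
lug2 [0.6222 0.3356 0.041 ] [[0.6343, 0.3447, 0.041], [0.6315, 0.3216, 0.041], [0.6104, 0.3262, 0.041], [0.6128, 0.3498, 0.041]]
pads [0.4862 0.0278 0.0117] [0.4826 0.0565 0.011 ] [ 0.4899 -0.001   0.0124] -82.71
[0.4872 0.0276 0.014 ]
[0.4867 0.0286 0.014 ]
```

Measured results:
- **Foot:** (0.5935, 0.339), yaw -8.3°, lug at about (0.6205, 0.335).
- **Nest:** (0.487, 0.028), yaw -83°.

I'll grasp the lug now.

arm_command --travel '[[0.158, -0.022, -0.1], [0.158, -0.022, -0.2], [0.158, -0.022, -0.28], [0.158, -0.022, -0.34], [0.158, -0.022, -0.37], [0.158, -0.022, -0.39], [0.158, -0.022, -0.41], [0.158, -0.022, -0.41], [0.158, -0.022, -0.41]]' --delta_rot '[[0, 0, -0.015], [0, 0, -0.015], [0, 0, -0.015], [0, 0, -0.015], [0, 0, -0.015], [0, 0, -0.015], [0, 0, -0.015], [0, 0, -0.015], [0, 0, -0.015]]' --grip 0.7 --newtons 12

```text
time_s: 5.3
tcp_pos: [0.6208, 0.3365, 0.0414]
eef_rot: [-179.9, -0.1, -8.2]
contact_force: [0.8, 0.1, 0.7]
gripper_width: 0.0614
gripper_force: 0.0
```

arm_command --travel '[[0, 0, 0], [0, 0, 0], [0, 0, 0], [0, 0, 0], [0, 0, 0], [0, 0, 0], [0, 0, 0]]' --delta_rot '[[0, 0, 0], [0, 0, 0], [0, 0, 0], [0, 0, 0], [0, 0, 0], [0, 0, 0], [0, 0, 0]]' --grip 0 --newtons 12

```text
time_s: 6.18
tcp_pos: [0.6204, 0.3361, 0.0406]
eef_rot: [180.0, -0.0, -8.2]
contact_force: [-0.8, 0.4, -0.8]
gripper_width: 0.0241
gripper_force: 12.0
```

arm_command --travel '[[0, 0, 0.05], [0, 0, 0.15], [0, 0, 0.27], [0, 0, 0.38], [0, 0, 0.42], [-0.08, -0.15, 0.42], [-0.16, -0.35, 0.42], [-0.22, -0.55, 0.42], [-0.26, -0.67, 0.42], [-0.26, -0.67, 0.42], [-0.26, -0.67, 0.42], [-0.26, -0.67, 0.42], [-0.26, -0.67, 0.42], [-0.26, -0.67, 0.42], [-0.26, -0.67, 0.42]]' --delta_rot '[[0, 0, 0], [0, 0, 0], [0, 0, 0], [0, 0, -0.1], [0, 0, -0.2], [0, 0, -0.3], [0, 0, -0.4], [0, 0, -0.5], [0, 0, -0.6], [0, 0, -0.7], [0, 0, -0.8], [0, 0, -0.83], [0, 0, -0.83], [0, 0, -0.83], [0, 0, -0.83]]'

```text
time_s: 8.05
tcp_pos: [0.4906, 0.0017, 0.2504]
eef_rot: [180.0, -0.0, -82.8]
contact_force: [-0.5, -0.7, -0.6]
gripper_width: 0.0238
gripper_force: 12.0
```

```bash
python3 cap.py 4
```

```text
8.05 [[0.4906, 0.0017, 0.2504], [179.9789, -0.0054, -82.8469]] [ 23.2   2.8 -21.5  -0.  -65.8 -16.1]
```

View pics/w4.png

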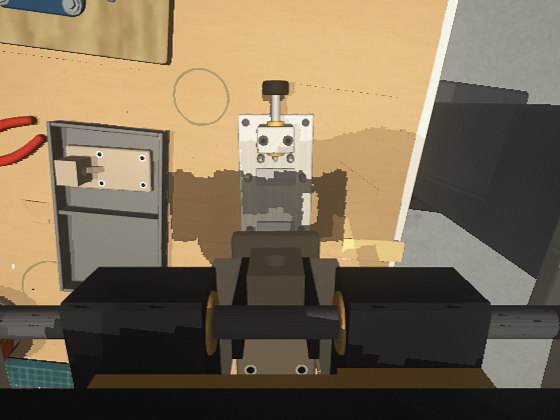

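The jig is vertical in the image (plate columns 238–314, centre 276), with the knob at (276,90). The held foot's centre line is also near column 276, so yaw and lateral alignment look good. I'll lower it.

arm_command --travel '[[0, -0.001, -0.1], [0, -0.001, -0.2], [0, -0.001, -0.29], [0, -0.001, -0.34], [0, -0.001, -0.36], [0, -0.001, -0.37], [0, -0.001, -0.38], [0, -0.001, -0.385], [0, -0.001, -0.39]]' --delta_rot '[[0, 0, 0], [0, 0, 0], [0, 0, 0], [0, 0, 0], [0, 0, 0], [0, 0, 0], [0, 0, 0], [0, 0, 0], [0, 0, 0]]'

```text
time_s: 9.22
tcp_pos: [0.4907, 0.0008, 0.0559]
eef_rot: [-179.9, 0.0, -82.9]
contact_force: [0.3, 0.3, 0.3]
gripper_width: 0.024
gripper_force: 12.0
```

arm_command --travel '[[0, 0, -0.002], [0, 0, -0.002], [0, 0, -0.004], [0, 0, -0.004]]' --delta_rot '[[0, 0, 0], [0, 0, 0], [0, 0, 0], [0, 0, 0]]'

```text
time_s: 9.72
tcp_pos: [0.4904, 0.0006, 0.0535]
eef_rot: [180.0, -0.0, -82.9]
contact_force: [0.2, 0.8, -0.9]
gripper_width: 0.0239
gripper_force: 12.0
```

arm_command --travel '[[0, 0, -0.002], [0, 0, -0.002], [0, 0, -0.002]]' --delta_rot '[[0, 0, 0], [0, 0, 0], [0, 0, 0]]'

```text
time_s: 10.1
tcp_pos: [0.4905, 0.0007, 0.0527]
eef_rot: [-180.0, -0.0, -82.9]
contact_force: [-1.0, 0.2, 4.0]
gripper_width: 0.0241
gripper_force: 12.0
```

arm_command --travel '[[0, 0, -0.002], [0, 0, -0.002], [0, 0, -0.002]]' --delta_rot '[[0, 0, 0], [0, 0, 0], [0, 0, 0]]'

```text
time_s: 10.48
tcp_pos: [0.4906, 0.0006, 0.0525]
eef_rot: [-180.0, -0.0, -82.9]
contact_force: [-3.9, -0.2, 13.6]
gripper_width: 0.0239
gripper_force: 12.0
```

Contact came at the expected seated height. I'll relax the pressure, open, lift and look.

arm_command --travel '[[0, 0, 0.002], [0, 0, 0.002]]' --delta_rot '[[0, 0, 0], [0, 0, 0]]'

```text
time_s: 10.72
tcp_pos: [0.4904, 0.0007, 0.0525]
eef_rot: [-180.0, 0.0, -82.9]
contact_force: [-0.8, 0.4, 2.9]
gripper_width: 0.0242
gripper_force: 12.0
```

arm_command --travel '[[0, 0, 0], [0, 0, 0], [0, 0, 0], [0, 0, 0]]' --delta_rot '[[0, 0, 0], [0, 0, 0], [0, 0, 0], [0, 0, 0]]' --grip 0.6

```text
time_s: 11.22
tcp_pos: [0.4904, 0.0006, 0.0525]
eef_rot: [180.0, -0.0, -82.9]
contact_force: [0.1, 0.6, 0.6]
gripper_width: 0.0521
gripper_force: 0.0
```

arm_command --travel '[[0, 0, 0.05], [0, 0, 0.15], [0, 0, 0.25], [0, 0.1, 0.34], [0, 0.2, 0.39], [-0.02, 0.3, 0.39], [-0.02, 0.3, 0.39], [-0.02, 0.3, 0.39]]' --delta_rot '[[0, 0, 0], [0, 0, 0], [0, 0, 0], [0, 0, 0], [0, 0, 0], [0, 0, 0], [0, 0, 0], [0, 0, 0]]'

```text
time_s: 12.22
tcp_pos: [0.4801, 0.1506, 0.2473]
eef_rot: [180.0, -0.0, -82.9]
contact_force: [0.5, 0.1, 0.0]
gripper_width: 0.0526
gripper_force: 0.0
```

```bash
python3 cap.py 5
```

```text
12.225 [[0.4801, 0.1506, 0.2473], [179.9682, -0.0182, -82.8837]] [ 39.8   4.2 -20.4  -0.  -65.5 -32.7]
```

View pics/w5.png

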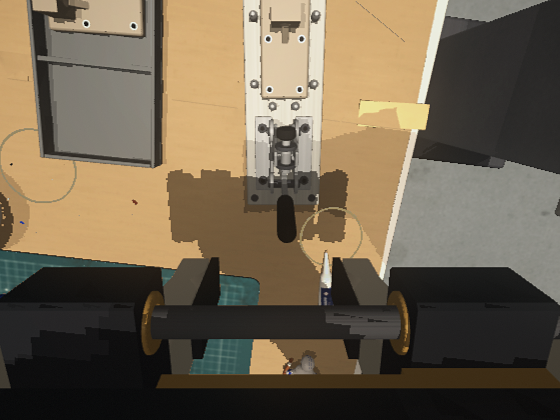

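The foot lies flat in the nest (plate columns 261–310, dowels clear of it), clamp open. The black handle grip runs from (286,197) to (287,240). I'll triangulate the grip with view 2 and compare with the jig-frame prediction.

```bash
python3 - <<'E'
from h import *
b,e=[pickle.load(open(f"w{i}.pkl","rb")) for i in(2,5)]
def blob(w,x0,x1,y0,y1):
    im=w[0]["img"][y0:y1,x0:x1].max(2)
    m=(im<50).astype(np.uint8);n,l,s,c=cv2.connectedComponentsWithStats(m)
    i=1+s[1:,4].argmax();ys,xs=np.nonzero(l==i);print(s[i],c[i].round(1))
    top=(xs[ys<=ys.min()+1].mean()+x0,ys.min()+y0);bot=(xs[ys>=ys.max()-1].mean()+x0,ys.max()+y0)
    return top,bot
A=blob(b,335,365,195,240);B=blob(e,268,305,190,250);print(A,B)
for p,q in zip(A,B):
    print(tri([ray(b[0],p,b[1]),ray(e[0],q,e[1])]))
yw=np.radians(-83);f=lambda x,z:(np.array([.487+x*np.cos(yw),.028+x*np.sin(yw),z])).round(4)
for d in(0,.1,.3,.5,.7,.9,1.1,1.2,1.3):
    a=1.702+d;g=f(-.119+.085*np.cos(a),.044+.085*np.sin(a));print(d,g)
print("top end",f(-.119+.103*np.cos(1.702),.044+.103*np.sin(1.702)))
# foot check in w5: plate corners at z .024
for u in[(261.5,97),(309.5,97)]:print(plane(e[0],u,.024,e[1]).round(4))
print("expect",(np.array([.487,.028])+np.array([-.043*np.cos(yw)-.022*np.sin(yw)*-1*-1,0])).round(4))
for s in(1,-1):print("exp",np.array([.487+-.043*np.cos(yw)-s*.022*np.sin(yw),.028-.043*np.sin(yw)+s*.022*np.cos(yw)]).round(4))
E
```

```text
[  6   5  18  35 452] [14.3 22.2]
[  9   5  19  48 780] [17.5 29. ]
((np.float64(348.5), np.int64(200)), (np.float64(350.44444444444446), np.int64(234))) ((np.float64(284.8), np.int64(195)), (np.float64(286.3333333333333), np.int64(242)))
(array([0.47250978, 0.15030718, 0.07210138]), [np.float64(0.0012686467291638949), np.float64(0.0012686467291639478)])
(array([0.4699234 , 0.16353154, 0.15380723]), [np.float64(0.001065587196804634), np.float64(0.0010655871968046366)])
0 [0.4711 0.1572 0.1283]
0.1 [0.4701 0.1654 0.1267]
0.3 [0.4682 0.1814 0.1212]
0.5 [0.4664 0.1959 0.1126]
0.7 [0.4648 0.2084 0.1013]
0.9 [0.4636 0.2185 0.0877]
1.1 [0.4627 0.2257 0.0723]
1.2 [0.4624 0.2281 0.0642]
1.3 [0.4622 0.2297 0.0558]
top end [0.4709 0.1595 0.1461]
[0.5028 0.0716 0.024 ]
[0.458  0.0661 0.024 ]
expect [0.5036 0.028 ]
exp [0.5036 0.0734]
exp [0.4599 0.068 ]
```

Predictions match the measurement: the grip axis is near (0.471, 0.157), between z 0.07 and 0.15. I'll take the handle.

arm_command --travel '[[-0.018, 0.013, -0.05], [-0.018, 0.013, -0.12], [-0.018, 0.013, -0.18], [-0.018, 0.013, -0.22], [-0.018, 0.013, -0.238], [-0.018, 0.013, -0.238], [-0.018, 0.013, -0.238]]' --delta_rot '[[0, 0, 0], [0, 0, 0], [0, 0, 0], [0, 0, 0], [0, 0, 0], [0, 0, 0], [0, 0, 0]]'

```text
time_s: 13.15
tcp_pos: [0.472, 0.1572, 0.1294]
eef_rot: [-179.9, 0.0, -83.0]
contact_force: [0.5, 0.1, -0.4]
gripper_width: 0.0526
gripper_force: 0.0
```

arm_command --travel '[[0, 0, 0], [0, 0, 0], [0, 0, 0], [0, 0, 0], [0, 0, 0], [0, 0, 0]]' --delta_rot '[[0, 0, 0], [0, 0, 0], [0, 0, 0], [0, 0, 0], [0, 0, 0], [0, 0, 0]]' --grip 0 --newtons 40

```text
time_s: 13.9
tcp_pos: [0.4713, 0.1571, 0.1286]
eef_rot: [180.0, -0.0, -82.9]
contact_force: [-2.2, 0.2, 2.7]
gripper_width: 0.0127
gripper_force: 40.0
```

arm_command --travel '[[-0.002, 0.016, -0.003], [-0.004, 0.033, -0.008], [-0.006, 0.048, -0.014], [-0.008, 0.064, -0.022], [-0.009, 0.077, -0.031], [-0.011, 0.091, -0.042], [-0.013, 0.102, -0.054], [-0.014, 0.113, -0.067], [-0.015, 0.123, -0.081], [-0.016, 0.131, -0.096], [-0.016, 0.131, -0.096]]' --delta_rot '[[0, 0, 0], [0, 0, 0], [0, 0, 0], [0, 0, 0], [0, 0, 0], [0, 0, 0], [0, 0, 0], [0, 0, 0], [0, 0, 0], [0, 0, 0], [0, 0, 0]]'

```text
time_s: 15.28
tcp_pos: [0.4631, 0.2238, 0.0803]
eef_rot: [180.0, 0.0, -82.9]
contact_force: [-4.8, 4.2, 3.0]
gripper_width: 0.0129
gripper_force: 40.0
```

arm_command --travel '[[-0.001, 0.003, -0.008], [-0.001, 0.006, -0.016], [-0.001, 0.009, -0.024], [-0.002, 0.011, -0.032], [-0.002, 0.013, -0.041], [-0.002, 0.014, -0.049], [-0.002, 0.014, -0.049]]' --delta_rot '[[0, 0, 0], [0, 0, 0], [0, 0, 0], [0, 0, 0], [0, 0, 0], [0, 0, 0], [0, 0, 0]]'

```text
time_s: 16.15
tcp_pos: [0.4622, 0.2315, 0.0561]
eef_rot: [-180.0, 0.1, -82.9]
contact_force: [-8.2, 7.1, 4.0]
gripper_width: 0.013
gripper_force: 40.0
```

arm_command --travel '[[0.002, -0.002, -0.004], [0.004, -0.004, -0.008], [0.004, -0.004, -0.008]]' --delta_rot '[[0, 0, 0], [0, 0, 0], [0, 0, 0]]'

```text
time_s: 16.52
tcp_pos: [0.4626, 0.2312, 0.0518]
eef_rot: [180.0, 0.3, -82.9]
contact_force: [-20.3, 20.3, 4.1]
gripper_width: 0.0127
gripper_force: 40.0
```

arm_command --travel '[[-0.004, 0.004, 0], [-0.004, 0.004, -0.004], [-0.004, 0.004, -0.004]]' --delta_rot '[[0, 0, 0], [0, 0, 0], [0, 0, 0]]'

```text
time_s: 16.9
tcp_pos: [0.4623, 0.2315, 0.0505]
eef_rot: [-179.9, 0.1, -82.9]
contact_force: [-10.9, 8.8, 6.7]
gripper_width: 0.0127
gripper_force: 40.0
```

arm_command --travel '[[0, 0, 0], [0, 0, 0], [0, 0, 0], [0, 0, 0]]' --delta_rot '[[0, 0, 0], [0, 0, 0], [0, 0, 0], [0, 0, 0]]' --grip 0.6

```text
time_s: 17.4
tcp_pos: [0.4625, 0.2294, 0.0499]
eef_rot: [180.0, -0.0, -83.0]
contact_force: [-0.2, 0.7, 0.5]
gripper_width: 0.0473
gripper_force: 0.0
```

arm_command --travel '[[0, 0, 0.08], [0, 0, 0.18], [0, 0.04, 0.28], [0, 0.1, 0.36], [0, 0.1, 0.4], [0, 0.1, 0.4], [0, 0.1, 0.4]]' --delta_rot '[[0, 0, 0], [0, 0, 0], [0, 0, 0], [0, 0, 0], [0, 0, 0], [0, 0, 0], [0, 0, 0]]'

```text
time_s: 18.27
tcp_pos: [0.462, 0.2791, 0.249]
eef_rot: [179.9, -0.0, -83.0]
contact_force: [0.8, -0.6, -0.0]
gripper_width: 0.0525
gripper_force: 0.0
```

```bash
python3 cap.py 6
```

```text
18.275 [[0.462, 0.2791, 0.249], [179.9282, -0.0387, -82.9638]] [ 51.9   7.7 -16.   -0.  -66.3 -44.9]
```

View pics/w6.png

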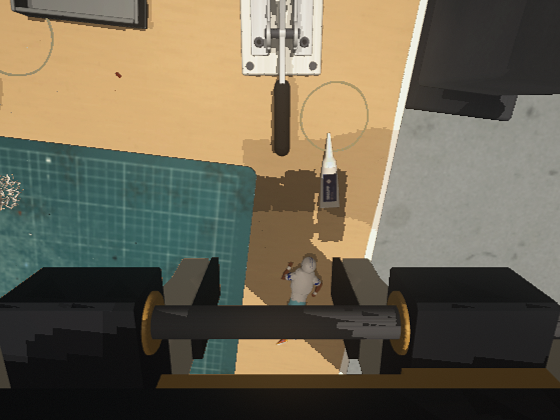

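The handle lies back over, grip from (282,80) to (282,157). No picture views are left, so I'll triangulate its angle numerically from a second viewpoint.

arm_command --travel '[[0.01, -0.08, 0], [0.02, -0.16, 0], [0.02, -0.16, 0], [0.02, -0.16, 0], [0.02, -0.16, 0]]' --delta_rot '[[0, 0, 0], [0, 0, 0], [0, 0, 0], [0, 0, 0], [0, 0, 0]]'

```text
time_s: 18.95
tcp_pos: [0.4724, 0.2001, 0.2496]
eef_rot: [180.0, -0.0, -82.9]
contact_force: [0.5, -0.1, -0.9]
gripper_width: 0.0526
gripper_force: 0.0
```

```bash
python3 cap.py 7; python3 - <<'E'
from h import *
a,b=[pickle.load(open(f"w{i}.pkl","rb")) for i in(6,7)]
def blob(w,x0,x1,y0,y1):
    im=w[0]["img"][y0:y1,x0:x1].max(2)
    m=(im<60).astype(np.uint8);n,l,s,c=cv2.connectedComponentsWithStats(m)
    i=1+s[1:,4].argmax();ys,xs=np.nonzero(l==i);print((s[i]+[x0,y0,0,0,0]).tolist(),s[1:,4].max())
    sel=lambda v:(xs[abs(ys-v)<2].mean()+x0,v+y0)
    return sel(ys.min()),sel(ys.max())
A=blob(a,262,302,70,170);B=blob(b,240,300,120,255);print(A,B)
yw=np.radians(-83);u=np.array([np.cos(yw),np.sin(yw)])
P=[]
for p,q in zip(A,B):
    X,e=tri([ray(a[0],p,a[1]),ray(b[0],q,b[1])]);P.append(X);print(X.round(4),np.round(e,4),"jig x",((X[:2]-[.487,.028])@u).round(4))
print("elev deg",np.degrees(np.arctan2(P[1][2]-P[0][2],np.linalg.norm((P[1]-P[0])[:2]))))
E
```

```text
18.95 [[0.4724, 0.2001, 0.2496], [179.9676, -0.0217, -82.9155]] [ 44.9   5.  -19.1  -0.  -65.9 -37.8]
[274, 80, 15, 76, 699] 699
[275, 171, 15, 69, 940] 940
((np.float64(280.8), np.int64(80)), (np.float64(281.8), np.int64(155))) ((np.float64(280.8333333333333), np.int64(171)), (np.float64(282.0), np.int64(239)))
[0.4687 0.1841 0.0508] [0.0002 0.0002] jig x -0.1571
[0.4599 0.2464 0.0627] [0.0001 0.0001] jig x -0.2201
elev deg 10.703981621909458
```

The handle sits at about 10° ± 2°, where locked is 8°. To be sure it is past dead centre, I'll press the grip from above with closed fingers and feel for the stop.

arm_command --travel '[[-0.02, 0.06, -0.05], [-0.02, 0.06, -0.15], [-0.02, 0.06, -0.25], [-0.02, 0.06, -0.31], [-0.02, 0.06, -0.32], [-0.02, 0.06, -0.325], [-0.02, 0.06, -0.325]]' --delta_rot '[[0, 0, 0], [0, 0, 0], [0, 0, 0], [0, 0, 0], [0, 0, 0], [0, 0, 0], [0, 0, 0]]' --grip 0 --newtons 15

```text
time_s: 19.88
tcp_pos: [0.463, 0.2304, 0.0887]
eef_rot: [-179.9, 0.1, -82.9]
contact_force: [0.2, -0.6, 0.8]
gripper_width: 0.0003
gripper_force: 0.0
```

arm_command --travel '[[0, 0, -0.004], [0, 0, -0.006], [0, 0, -0.006]]' --delta_rot '[[0, 0, 0], [0, 0, 0], [0, 0, 0]]'

```text
time_s: 20.25
tcp_pos: [0.4625, 0.2297, 0.0848]
eef_rot: [-180.0, 0.0, -82.9]
contact_force: [1.0, 0.6, -0.4]
gripper_width: -0.0
gripper_force: 0.0
```

arm_command --travel '[[0, 0, -0.002], [0, 0, -0.004], [0, 0, -0.004]]' --delta_rot '[[0, 0, 0], [0, 0, 0], [0, 0, 0]]'

```text
time_s: 20.62
tcp_pos: [0.4626, 0.2298, 0.0829]
eef_rot: [-180.0, 0.0, -82.9]
contact_force: [-1.2, -0.0, 4.4]
gripper_width: 0.0006
gripper_force: 2.0
```

arm_command --travel '[[0, 0, -0.002], [0, 0, -0.003], [0, 0, -0.003]]' --delta_rot '[[0, 0, 0], [0, 0, 0], [0, 0, 0]]'

```text
time_s: 21.0
tcp_pos: [0.4627, 0.2298, 0.0823]
eef_rot: [-179.9, 0.0, -82.9]
contact_force: [-4.8, -1.7, 15.4]
gripper_width: 0.0002
gripper_force: 7.2
```

Hard stop at 15 N at the expected height, so the clamp is locked. Now I'll move to the go-pin knob with closed fingers.

arm_command --travel '[[0, 0, 0.1], [0, 0, 0.2], [0.02, -0.1, 0.24], [0.04, -0.2, 0.24], [0.05, -0.32, 0.24], [0.06, -0.44, 0.24], [0.07, -0.56, 0.24], [0.085, -0.66, 0.24], [0.085, -0.7, 0.24], [0.085, -0.7, 0.2], [0.085, -0.7, 0.1], [0.085, -0.7, 0.0], [0.085, -0.7, -0.06], [0.085, -0.7, -0.08], [0.085, -0.7, -0.08]]' --delta_rot '[[0, 0, 0], [0, 0, 0], [0, 0, 0], [0, 0, 0], [0, 0, 0], [0, 0, 0], [0, 0, 0], [0, 0, 0], [0, 0, 0], [0, 0, 0], [0, 0, 0], [0, 0, 0], [0, 0, 0], [0, 0, 0], [0, 0, 0]]'

```text
time_s: 22.88
tcp_pos: [0.5049, -0.1204, 0.041]
eef_rot: [179.9, -0.0, -82.9]
contact_force: [0.2, -0.1, 0.6]
gripper_width: 0.0006
gripper_force: 0.0
```

arm_command --travel '[[-0.001, 0.012, 0], [-0.003, 0.024, 0], [-0.005, 0.036, 0], [-0.006, 0.048, 0], [-0.006, 0.048, 0]]' --delta_rot '[[0, 0, 0], [0, 0, 0], [0, 0, 0], [0, 0, 0], [0, 0, 0]]'

```text
time_s: 23.5
tcp_pos: [0.5023, -0.096, 0.0415]
eef_rot: [-180.0, -0.0, -82.9]
contact_force: [0.5, -2.7, 2.3]
gripper_width: 0.0002
gripper_force: 1.3
```

arm_command --travel '[[-0.001, 0.008, 0], [-0.002, 0.016, 0], [-0.003, 0.024, 0], [-0.003, 0.028, 0], [-0.003, 0.028, 0]]' --delta_rot '[[0, 0, 0], [0, 0, 0], [0, 0, 0], [0, 0, 0], [0, 0, 0]]'

```text
time_s: 24.12
tcp_pos: [0.5005, -0.0822, 0.0411]
eef_rot: [-180.0, -0.0, -82.9]
contact_force: [1.4, -4.0, 2.9]
gripper_width: 0.0003
gripper_force: 2.1
```

Spring force is rising as expected (4 N), so the pin is entering the lug. Continuing to the stop.

arm_command --travel '[[-0.001, 0.006, 0], [-0.001, 0.01, 0], [-0.001, 0.01, 0]]' --delta_rot '[[0, 0, 0], [0, 0, 0], [0, 0, 0]]'

```text
time_s: 24.5
tcp_pos: [0.5, -0.0782, 0.0411]
eef_rot: [180.0, -0.1, -82.9]
contact_force: [3.2, -11.0, 2.6]
gripper_width: 0.0005
gripper_force: 5.7
```

arm_command --travel '[[0, 0.002, 0], [0, 0.004, 0], [0, 0.004, 0]]' --delta_rot '[[0, 0, 0], [0, 0, 0], [0, 0, 0]]'

```text
time_s: 24.88
tcp_pos: [0.4998, -0.0779, 0.0412]
eef_rot: [179.9, -0.2, -82.9]
contact_force: [5.8, -23.5, 0.3]
gripper_width: 0.0003
gripper_force: 12.5
```

Full travel reached, with a hard stop at 23 N. I'll back off, rise and check that the knob sprang back, from the same viewpoint as picture 4.

arm_command --travel '[[0.004, -0.03, 0], [0.008, -0.07, 0], [0.012, -0.1, 0], [0.012, -0.1, 0.1], [0.012, -0.1, 0.2], [0.01, -0.1, 0.32], [0, 0, 0.42], [-0.01, 0.1, 0.42], [-0.018, 0.154, 0.42], [-0.018, 0.154, 0.42], [-0.018, 0.154, 0.42], [-0.018, 0.154, 0.42]]' --delta_rot '[[0, 0, 0], [0, 0, 0], [0, 0, 0], [0, 0, 0], [0, 0, 0], [0, 0, 0], [0, 0, 0], [0, 0, 0], [0, 0, 0], [0, 0, 0], [0, 0, 0], [0, 0, 0]]' --grip 0.6

```text
time_s: 26.38
tcp_pos: [0.4908, 0.001, 0.2507]
eef_rot: [180.0, -0.0, -83.0]
contact_force: [1.3, -0.1, -0.0]
gripper_width: 0.0525
gripper_force: 0.0
```

```bash
python3 cap.py 8; python3 - <<'E'
from h import *
for i in (4,8):
    w=pickle.load(open(f"w{i}.pkl","rb"));m=w[0]["img"][60:118,255:300].max(2)<60
    ys,xs=np.nonzero(m);print(i,m.sum(),ys.min()+60,ys.max()+60,xs.min()+255,xs.max()+255,plane(w[0],(xs.mean()+255,ys.min()+60),.045,w[1]).round(4))
E
```

```text
26.375 [[0.4908, 0.001, 0.2507], [179.9593, -0.0029, -82.9929]] [ 23.1   2.8 -21.4  -0.  -65.9 -16.1]
4 54 82 94 263 287 [ 0.5028 -0.0912  0.045 ]
8 204 82 95 263 287 [ 0.5024 -0.0919  0.045 ]
```

The knob is back out exactly where it was. Now I'll regrasp the handle and swing it open.

arm_command --travel '[[-0.014, 0.11, 0], [-0.028, 0.23, 0], [-0.042, 0.35, 0], [-0.057, 0.45, -0.03], [-0.057, 0.458, -0.1], [-0.057, 0.458, -0.2], [-0.057, 0.458, -0.29], [-0.057, 0.458, -0.35], [-0.057, 0.458, -0.38], [-0.057, 0.458, -0.386], [-0.057, 0.458, -0.386]]' --delta_rot '[[0, 0, 0], [0, 0, 0], [0, 0, 0], [0, 0, 0], [0, 0, 0], [0, 0, 0], [0, 0, 0], [0, 0, 0], [0, 0, 0], [0, 0, 0], [0, 0, 0]]'

```text
time_s: 27.8
tcp_pos: [0.463, 0.231, 0.0589]
eef_rot: [-179.9, 0.0, -82.9]
contact_force: [0.9, -0.8, 0.3]
gripper_width: 0.0524
gripper_force: 0.0
```

arm_command --travel '[[0, 0, 0], [0, 0, 0], [0, 0, 0], [0, 0, 0], [0, 0, 0], [0, 0, 0]]' --delta_rot '[[0, 0, 0], [0, 0, 0], [0, 0, 0], [0, 0, 0], [0, 0, 0], [0, 0, 0]]' --grip 0 --newtons 40

```text
time_s: 28.55
tcp_pos: [0.4622, 0.2306, 0.0581]
eef_rot: [180.0, -0.0, -82.9]
contact_force: [-2.2, 0.6, 3.6]
gripper_width: 0.0128
gripper_force: 40.0
```

arm_command --travel '[[0, -0.003, 0.017], [0.001, -0.008, 0.033], [0.002, -0.014, 0.049], [0.003, -0.022, 0.064], [0.004, -0.032, 0.078], [0.005, -0.043, 0.091], [0.007, -0.054, 0.103], [0.009, -0.068, 0.114], [0.01, -0.081, 0.123], [0.012, -0.097, 0.131], [0.014, -0.112, 0.137], [0.016, -0.129, 0.142], [0.018, -0.145, 0.145], [0.018, -0.145, 0.145]]' --delta_rot '[[0, 0, 0], [0, 0, 0], [0, 0, 0], [0, 0, 0], [0, 0, 0], [0, 0, 0], [0, 0, 0], [0, 0, 0], [0, 0, 0], [0, 0, 0], [0, 0, 0], [0, 0, 0], [0, 0, 0], [0, 0, 0]]'

```text
time_s: 30.3
tcp_pos: [0.4714, 0.1579, 0.1317]
eef_rot: [-180.0, 0.0, -82.9]
contact_force: [-7.2, 3.5, 1.6]
gripper_width: 0.0132
gripper_force: 40.0
```

arm_command --travel '[[0, -0.003, 0], [0.001, -0.006, 0], [0.001, -0.006, 0]]' --delta_rot '[[0, 0, 0], [0, 0, 0], [0, 0, 0]]'

```text
time_s: 30.68
tcp_pos: [0.4717, 0.1555, 0.132]
eef_rot: [-180.0, 0.1, -82.9]
contact_force: [-11.3, 4.8, 6.8]
gripper_width: 0.013
gripper_force: 40.0
```

arm_command --travel '[[-0.002, -0.004, 0], [-0.004, -0.008, 0], [-0.004, -0.008, 0]]' --delta_rot '[[0, 0, 0], [0, 0, 0], [0, 0, 0]]'

```text
time_s: 31.05
tcp_pos: [0.4718, 0.1525, 0.1325]
eef_rot: [-179.7, 0.1, -82.9]
contact_force: [-1.7, 5.2, 1.0]
gripper_width: 0.0129
gripper_force: 40.0
```

arm_command --travel '[[0, -0.004, 0], [0, -0.008, 0], [0, -0.012, 0], [0, -0.012, 0]]' --delta_rot '[[0, 0, 0], [0, 0, 0], [0, 0, 0], [0, 0, 0]]'

```text
time_s: 31.55
tcp_pos: [0.4723, 0.1493, 0.1327]
eef_rot: [-179.6, 0.4, -82.9]
contact_force: [-6.7, 18.9, 0.6]
gripper_width: 0.013
gripper_force: 40.0
```

That's the open stop. Release, rise and re-measure.

arm_command --travel '[[0, 0.008, 0], [0, 0.008, 0]]' --delta_rot '[[0, 0, 0], [0, 0, 0]]'

```text
time_s: 31.8
tcp_pos: [0.472, 0.1505, 0.1326]
eef_rot: [-179.7, 0.1, -82.8]
contact_force: [-0.2, 4.5, 6.5]
gripper_width: 0.0133
gripper_force: 40.0
```

arm_command --travel '[[0, 0, 0], [0, 0, 0], [0, 0, 0], [0, 0, 0], [0, 0, 0.07], [0, 0, 0.16], [0.016, 0, 0.23], [0.016, 0, 0.23], [0.016, 0, 0.23]]' --delta_rot '[[0, 0, 0], [0, 0, 0], [0, 0, 0], [0, 0, 0], [0, 0, 0], [0, 0, 0], [0, 0, 0], [0, 0, 0], [0, 0, 0]]' --grip 0.6 --newtons 12

```text
time_s: 32.92
tcp_pos: [0.4775, 0.1489, 0.245]
eef_rot: [180.0, -0.0, -83.0]
contact_force: [0.0, 0.3, -1.0]
gripper_width: 0.0528
gripper_force: 0.0
```

```bash
python3 cap.py 9; python3 - <<'E'
from h import *
for i in (5,9):
    e=pickle.load(open(f"w{i}.pkl","rb"));im=e[0]["img"]
    m=(im[190:255,262:310].max(2)<50).astype(np.uint8);n,l,s,c=cv2.connectedComponentsWithStats(m);k=1+s[1:,4].argmax()
    print(i,(s[k]+[262,190,0,0,0]).tolist(),c[k].round(1))
    hsv=cv2.cvtColor(im,cv2.COLOR_RGB2HSV)[0:110,240:330]
    m=((hsv[:,:,0]<22)&(hsv[:,:,1]>40)&(hsv[:,:,2]>130)).astype(np.uint8);n,l,s,c=cv2.connectedComponentsWithStats(m);k=1+s[1:,4].argmax()
    print("foot",(s[k]+[240,0,0,0,0]).tolist())
    for u in [(261.5,97),(309.5,97)]: pass
E
```

```text
32.925 [[0.4775, 0.1489, 0.245], [179.9512, -0.0043, -82.9574]] [ 39.9   4.  -20.9  -0.  -65.2 -32.8]
5 [277, 195, 19, 48, 780] [23.5 29. ]
foot [260, 0, 51, 99, 4242]
9 [273, 196, 19, 48, 765] [20. 30.]
foot [256, 0, 51, 100, 4317]
```

Handle and foot appear as they did before clamping (fully open, foot still in place). I'll regrasp the lug.

arm_command --travel '[[0.01, -0.11, 0], [0.02, -0.22, 0], [0.026, -0.296, 0], [0.026, -0.296, -0.08], [0.026, -0.296, -0.18], [0.026, -0.296, -0.28], [0.026, -0.296, -0.34], [0.026, -0.296, -0.37], [0.026, -0.296, -0.385], [0.026, -0.296, -0.385], [0.026, -0.296, -0.385]]' --delta_rot '[[0, 0, 0], [0, 0, 0], [0, 0, 0], [0, 0, 0], [0, 0, 0], [0, 0, 0], [0, 0, 0], [0, 0, 0], [0, 0, 0], [0, 0, 0], [0, 0, 0]]' --grip 0.6 --newtons 12

```text
time_s: 34.35
tcp_pos: [0.4913, 0.0013, 0.0536]
eef_rot: [-180.0, 0.0, -82.9]
contact_force: [-0.0, -0.1, -0.8]
gripper_width: 0.0525
gripper_force: 0.0
```

arm_command --travel '[[0, 0, 0], [0, 0, 0], [0, 0, 0], [0, 0, 0], [0, 0, 0], [0, 0, 0]]' --delta_rot '[[0, 0, 0], [0, 0, 0], [0, 0, 0], [0, 0, 0], [0, 0, 0], [0, 0, 0]]' --grip 0 --newtons 12

```text
time_s: 35.1
tcp_pos: [0.491, 0.0012, 0.0533]
eef_rot: [-180.0, -0.0, -82.9]
contact_force: [-1.7, 0.8, 4.3]
gripper_width: 0.0241
gripper_force: 12.0
```

```bash
python3 - <<'E'
from h import *
# bay centre: rim corners from w1 (z .024) and top view
A=np.array([[.7113,.1512],[.7148,-.0284],[.6064,-.0309],[.6028,.1498]]);B=np.array([[.7125,.1527],[.7149,-.0266],[.6053,-.0293],[.5986,.1494]])
for X in(A,B):
    c=X.mean(0);x=(X[0]+X[1]-X[2]-X[3]);th=np.arctan2(x[1],x[0]);y=X[0]+X[3]-X[1]-X[2];t2=np.arctan2(-y[0],y[1])
    t=(th+t2)/2;bay=c+.045*np.array([-np.sin(t2),np.cos(t2)]);print(c,np.degrees([th,t2]),"bay",bay,"lug",bay+.027*np.array([np.cos(t2),np.sin(t2)]))
E
```

```text
[0.658825 0.060425] [1.03010357 1.1289131 ] bay [0.65793841 0.10541627] lug [0.68493317 0.10594822]
[0.657825 0.06155 ] [1.53777238 1.45608755] bay [0.65668151 0.10653547] lug [0.6836728  0.10722156]
```

arm_command --travel '[[0, 0, 0.04], [0, 0, 0.12], [0, 0, 0.22], [0, 0, 0.32], [0.05, 0.03, 0.394], [0.13, 0.07, 0.394], [0.22, 0.12, 0.394], [0.31, 0.17, 0.394], [0.387, 0.211, 0.394], [0.387, 0.211, 0.394], [0.387, 0.211, 0.394], [0.387, 0.211, 0.394], [0.387, 0.211, 0.394], [0.387, 0.211, 0.394]]' --delta_rot '[[0, 0, 0], [0, 0, 0], [0, 0, 0], [0, 0, 0.1], [0, 0, 0.2], [0, 0, 0.3], [0, 0, 0.4], [0, 0, 0.51], [0, 0, 0.62], [0, 0, 0.73], [0, 0, 0.84], [0, 0, 0.935], [0, 0, 0.935], [0, 0, 0.935]]'

```text
time_s: 36.85
tcp_pos: [0.6843, 0.1066, 0.2497]
eef_rot: [180.0, 0.0, 1.0]
contact_force: [0.6, -0.3, 0.1]
gripper_width: 0.0239
gripper_force: 12.0
```

```bash
python3 cap.py 10; python3 - <<'E'
from h import *
w=pickle.load(open("w10.pkl","rb"));im=w[0]["img"];K=w[0]["camera_matrix"]
# predicted bay inner corners -> pixels, compare with rim brightness across the visible part
M=np.eye(4);M[:3,:3]=Ro.from_euler("xyz",w[1][1],degrees=True).as_matrix();M[:3,3]=w[1][0];T=np.linalg.inv(M@np.array(w[0]["mount"]))
def pr(X):p=T[:3,:3]@X+T[:3,3];q=K@p;return (q[:2]/q[2]).round(1)
t=np.radians(1.2)
f=lambda x,y,z:np.array([.6583+x*np.cos(t)-y*np.sin(t),.061+x*np.sin(t)+y*np.cos(t),z])
for x,y in[(.056,.092),(.056,-.092),(.056,0),(-.056,.092)]:print((x,y),pr(f(x,y,.024)))
g=cv2.cvtColor(im,cv2.COLOR_RGB2HSV)
for r in(140,170):print(r,''.join('T' if s<55 else '.' for s in g[r,::4,1]))
for c in(200,330):print(c,''.join('T' if s<55 else '.' for s in g[:260:4,c,1]))
E
```

```text
36.85 [[0.6843, 0.1066, 0.2497], [179.9939, 0.0264, 1.0235]] [ 24.9  22.1   3.5  -0.  -71.5  66.1]
(0.056, 0.092) [227.9 152.6]
(0.056, -0.092) [414.3 151.9]
(0.056, 0) [321.1 152.2]
(-0.056, 0.092) [232.2 256.9]
140 .............TT.................................................................................................................T...........
170 ..........................................................TTTTTTTTTTTTTTTTTTTTTTTTTTTT.T.........TTTT.......................................
200 .................................................................
330 ......................................TTTTTTTTTTTTTTTTTTTTTTTTTT.
```

The tray edges appear where predicted (row 152, left column about 230), so I'll lower the foot into the bay.

arm_command --travel '[[0, 0, -0.1], [0, 0, -0.2], [0, 0, -0.29], [0, 0, -0.35], [0, 0, -0.38], [0, 0, -0.395], [0, 0, -0.402], [0, 0, -0.408], [0, 0, -0.41], [0, 0, -0.41]]' --delta_rot '[[0, 0, 0], [0, 0, 0], [0, 0, 0], [0, 0, 0], [0, 0, 0], [0, 0, 0], [0, 0, 0], [0, 0, 0], [0, 0, 0], [0, 0, 0]]'

```text
time_s: 38.15
tcp_pos: [0.6846, 0.1067, 0.0455]
eef_rot: [-180.0, -0.0, 1.2]
contact_force: [0.2, -0.7, -0.7]
gripper_width: 0.0239
gripper_force: 12.0
```

arm_command --travel '[[0, 0, -0.002], [0, 0, -0.002], [0, 0, -0.002]]' --delta_rot '[[0, 0, 0], [0, 0, 0], [0, 0, 0]]'

```text
time_s: 38.52
tcp_pos: [0.6844, 0.1067, 0.0441]
eef_rot: [-180.0, 0.0, 1.2]
contact_force: [0.4, 0.3, -0.0]
gripper_width: 0.0245
gripper_force: 12.0
```

arm_command --travel '[[0, 0, -0.002], [0, 0, -0.002], [0, 0, -0.002]]' --delta_rot '[[0, 0, 0], [0, 0, 0], [0, 0, 0]]'

```text
time_s: 38.9
tcp_pos: [0.6845, 0.1067, 0.0433]
eef_rot: [-180.0, -0.0, 1.2]
contact_force: [-0.7, 1.5, 3.2]
gripper_width: 0.0241
gripper_force: 12.0
```

arm_command --travel '[[0, 0, -0.001], [0, 0, -0.001], [0, 0, -0.001]]' --delta_rot '[[0, 0, 0], [0, 0, 0], [0, 0, 0]]'

```text
time_s: 39.28
tcp_pos: [0.6845, 0.1067, 0.0433]
eef_rot: [-180.0, -0.0, 1.2]
contact_force: [-3.0, 0.0, 6.7]
gripper_width: 0.024
gripper_force: 12.0
```

Seated at the expected height. Open narrowly (walls are near) and retreat.

arm_command --travel '[[0, 0, 0], [0, 0, 0], [0, 0, 0], [0, 0, 0]]' --delta_rot '[[0, 0, 0], [0, 0, 0], [0, 0, 0], [0, 0, 0]]' --grip 0.42

```text
time_s: 39.78
tcp_pos: [0.6844, 0.1066, 0.0424]
eef_rot: [180.0, 0.0, 1.2]
contact_force: [-0.7, 0.1, 0.3]
gripper_width: 0.0365
gripper_force: 0.0
```

arm_command --travel '[[0, 0, 0.04], [0, 0, 0.12], [0, 0, 0.24], [0, 0, 0.36], [-0.1, 0, 0.42], [-0.2, 0, 0.42], [-0.24, 0, 0.42], [-0.24, 0, 0.42], [-0.24, 0, 0.42]]' --delta_rot '[[0, 0, 0], [0, 0, 0], [0, 0, 0], [0, 0, 0], [0, 0, 0], [0, 0, 0], [0, 0, 0], [0, 0, 0], [0, 0, 0]]'

```text
time_s: 40.9
tcp_pos: [0.5651, 0.1068, 0.2537]
eef_rot: [-180.0, -0.1, 1.2]
contact_force: [0.7, 0.2, 0.1]
gripper_width: 0.0367
gripper_force: 0.0
```

```bash
python3 cap.py 11; python3 - <<'E'
from h import *
w=pickle.load(open("w11.pkl","rb"));im=w[0]["img"]
h=cv2.cvtColor(im,cv2.COLOR_RGB2HSV);K=w[0]["camera_matrix"]
m=((h[:,:,0]<22)&(h[:,:,1]>45)&(h[:,:,1]<110)&(h[:,:,2]>100)).astype(np.uint8);m[258:]=0
m=cv2.morphologyEx(m,cv2.MORPH_OPEN,np.ones((3,3)))
for c in cv2.findContours(m,cv2.RETR_EXTERNAL,cv2.CHAIN_APPROX_SIMPLE)[0]:
    if 1500<cv2.contourArea(c)<12000:
        b=cv2.boxPoints(cv2.minAreaRect(c));X=np.array([plane(w[0],p,.014,w[1]) for p in b])
        print(cv2.contourArea(c),b.round(0).tolist(),X.mean(0).round(4),np.linalg.norm(X-np.roll(X,-1,0),axis=1).round(4))
E
```

```text
40.9 [[0.5651, 0.1068, 0.2537], [-179.9697, -0.0934, 1.2288]] [ 30.2  10.8 -11.6   0.  -67.5  61. ]
4032.0 [[255.0, 37.0], [301.0, 37.0], [301.0, 129.0], [255.0, 129.0]] [0.6584 0.1065 0.014 ] [0.0432 0.0845 0.0463 0.0845]
4016.0 [[351.0, 128.0], [353.0, 33.0], [400.0, 34.0], [398.0, 129.0]] [0.6622 0.0117 0.014 ] [0.0871 0.0438 0.0874 0.047 ]
```

The foot lies flat at (0.658, 0.1065), the centre of the bay. Knob out, clamp open, gripper clear.

```bash
python3 -c "
from plant import close_job
print(close_job())"
```

```text
the job is handed in; nothing more can be done
None
```

The foot was nested, clamped, pin-checked and released, now lies flat in the tray's empty half, and the job was handed in at about 41 s; no verdict was shown.

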